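Wind the clamp shut on the six-well heat-block insert

TASK

Two small rack clamps stand on the bench, each with an aluminium heat-block insert lying loose in it. On the clamp that holds the insert with six large wells, wind the handwheel clockwise by its upright crank knob until the jaw has pushed the insert up against the end stop and it is pinched there, then let go. Work the jaw only by the wheel (do not push the jaw or the insert directly), and leave the other clamp, with the many-well insert, alone.

Things in the scene. Friction and masses are not known exactly. Their poses are not given: they have to be found in the camera images.
- clamp_a: fixed clamp holding the six-large-well insert. Grey base 116 (x) x 250 (y) x 12 mm; origin: centre of its underside, on the bench; z up, y runs from the wheel end to the end stop. Wheel axis vertical at x 0, y -85 mm, above a gear housing. End stop: aluminium wall, inner face at y +110 mm, top 50 mm above the bench. Rails 8 mm high beside the insert.
- wheel_a (a point): centre of that clamp's flat steel handwheel, on its vertical axis, 88 mm above the bench; rim 45 mm mean radius, 13 mm thick, top at 94.5 mm. Clockwise from above moves the jaw along the clamp's +y, 25 mm per rad. About 2 N at the knob turns it, 5 N while the insert is being pushed; it stays where left and stops hard once the insert is pinched.
- crank_a (a point): middle of the black upright crank knob on that wheel's rim: knob 17 mm across, 40 mm high (95.5 to 135.5 mm above the bench), 45 mm from the wheel's axis; this point is 117.5 mm above the bench. The knob spins freely on its own axis, so a grip need not turn as it goes round. Starts on the wheel's end-stop / clamp +x side; only the rim is near it.
- jaw_a: that clamp's sliding aluminium jaw, 98 mm wide, 15 mm thick, top 48.5 mm above the bench, a toothed rack behind it. Origin: foot of the middle of its pressing face (towards the end stop), 12 mm above the bench; axes as the clamp's. Starts at y -6 to +9 mm in the clamp's frame; the insert is pinched at the stop when it reaches y +44 mm (1.4 to 2.0 rad of winding).
- insert_a: loose aluminium heat-block insert with six large wells, 66 x 95 x 30 mm, about 0.55 kg; origin at the centre of its underside. Lies on the clamp's base plate (12 mm above the bench), 66 mm side along the clamp's y, 6 to 11 mm short of the end stop at the start; against the stop its origin is at y +77 mm in the clamp's frame.
- crank_b (a point): same point on the crank knob of the other, identical clamp, whose insert has the same outline but 24 small wells; leave it alone

How it is judged:
By the outcome, as a careful person would: the job done as asked, in the order asked, and still so for the second after the job is handed in, with the robot touching nothing.
It also fails if it takes over 32 s, if anything falls off the work surface, if the arm or the gripper's body presses on something with over 40 N, if the wrist force passes 120 N, or if a joint passes its speed limit or range.

ROBOT

A 7-joint arm with a two-finger parallel gripper is mounted at the origin on a cart in front of the work surface, level with it; the furniture and walls round the work are solid. World frame = base frame: x ahead of the robot, y to its left, z up, the work surface at z = 0. Lengths are in m, angles in rad, forces in N, time in s.
With the tool pointing down it reaches from about 0.425 to 0.95 m from the base axis. Payload 4.7 kg.
Tool frame: the origin (TCP) lies on the centre line of the jaws, within the pads' length; the fingertips stand robot.nose_length ahead of it and the grasp point (between the pads) lies 8 mm behind it (robot.nose_length is the distance from the TCP to the fingertips, in m); z points along the fingers, y is the line along which they close (so a half turn about z gives the same grasp; the last joint's range is limited). The gripper opens to 85 mm and grips with 20 to 120 N. Pads are 22 mm wide; open, the fingers measure 114 mm over their backs; the gripper's body (76 mm by 85 mm) begins 54 mm behind the grasp point. The pads swing forward as they close: fully open they stand 13 mm farther back than shut.
Start: joints at [1.215, 0.469, -0.049, 1.532, 0.024, 1.141, -0.082], TCP at [0.217, -0.639, 0.212] pointing down, gripper open.
Joint ranges: [-2.59, 2.59], [-0.33, 1.99], [-1.39, 1.29], [0.1, 2.45], [-1.04, 4.18], [0.21, 1.99], [-2.66, 2.66]. Speed limits (rad/s): [2.57, 2.57, 3.14, 3.14, 3.14, 3.14, 3.14].

INTERFACE

Orientations are given as [roll, pitch, yaw] about the fixed x, y, z axes, in that order (R = Rz(yaw) Ry(pitch) Rx(roll)).
In Python, from plant import robot gives the robot as it stands. Calls block until the motion is done:
- robot.goto(position, orientation): joint-space move of the TCP to a pose.
- robot.move_straight(position, vel=0.15, attitude=None, contact_N=None): straight line of the TCP; attitude=None keeps the orientation; vel is the mean speed in m/s. With contact_N (N) it stops when the force on the tool has changed by that much, and returns True; else False.
- robot.move_joints(angles): joint-space move.
- robot.grip(opening, strength=None): opening from 0.0 (shut) to 1.0 (fully open); strength is the grip in N (None keeps the last); returns when the fingers have stopped.
- robot.sleep(seconds).
- robot.inverse_kinematics(position, orientation): joint angles nearest the present ones, or None.
- robot.sense(): the state.
- robot.grab_frame(name): name is "side" or "top"; returns a dict with "image" (400x640x3 uint8, red, green, blue), "range_z" (400x640 float32, m along the optical axis (not along the pixel's ray), 0 where there is no reading), "fx", "fy", "cx", "cy" (pixels), "R" (3x3) and "t" (3): a world point X has camera coordinates R X + t. Camera axes: x right, y down, z forward; pixel columns grow to the right and rows downward; lengths in m; the calibration is good to about 2 mm. A picture is of the moment at which its call begins.
A pose or a line that the arm cannot do raises robot.IKError and nothing moves.
- robot.close_job(): hands the job in; it is judged then, once.
The state is a dict: "t": time; "joint_pos": joint angles; "joint_velocities": joint speeds; "effort": joint torques, N m; "tcp_pos": TCP position; "tcp_rot": TCP orientation; "wrist_force": force on the tool from outside, world axes, zero at the start; "torque": the same for the moment, N m; "opening": opening from 0.0 (shut) to 1.0 (fully open); "gripper_force": force on a finger pad.
Only numpy, scipy, OpenCV 4.12 (cv2) and the standard library are available. Lean on these libraries where they do the work, as an engineer would, in place of code of your own. Each camera call takes 0.05 s, during which the arm holds its last target. There are 200 camera calls.

## Working session

There is one attempt and no reset: what is moved stays moved. The work goes in short steps, each a Python script; the robot and the scene stay as the last script left them, time stands still between calls to the robot, and variables do not carry over. Pictures are saved under pics/ and viewed, at most 10 in all, crops included, and the job is handed in when it is done.

```bash
mkdir -p pics; ls; python3 - <<'E'
from plant import robot
import cv2,numpy as np
for n in("top","side"):
    f=robot.grab_frame(n); cv2.imwrite(f"pics/{n}0.png",f["image"][:,:,::-1]); np.savez(f"/tmp/{n}0.npz",**f)
    print(n,f["fx"],f["R"].round(3).tolist(),f["t"])
print(robot.nose_length,robot.sense())
E
```

```text
pics
top 380.0181026603445 [[0.004, -1.0, 0.005], [-0.996, -0.005, -0.094], [0.094, -0.004, -0.996]] [-0.00449138  0.55394677  0.926573  ]
side 427.9394435735246 [[-0.659, -0.752, -0.019], [-0.586, 0.529, -0.613], [0.471, -0.393, -0.79]] [0.35633952 0.38037007 0.79494328]
0.011 {'t': 0.1, 'joint_pos': array([ 1.21506423,  0.4693601 , -0.04861471,  1.53358813,  0.02412373,
        1.14098144, -0.08230418]), 'joint_velocities': array([ 0.00047871, -0.00133169,  0.00069687, -0.00250324, -0.00130479,
        0.00031392, -0.00041233]), 'effort': array([ 1.61097145e-03, -5.11517143e+01, -4.62467805e-02, -2.38392109e+01,
        1.08169726e-02,  4.37105817e-03,  8.85918070e-06]), 'tcp_pos': array([ 0.21654228, -0.63873265,  0.21136113]), 'tcp_rot': array([-3.13984375e+00,  7.32385973e-05,  3.26884836e-01]), 'wrist_force': array([0.2062042 , 0.13043854, 0.43660046]), 'torque': array([ 0.00256008,  0.03095313, -0.01045859]), 'gripper_force': 0.0, 'opening': 1.0034879513757522}
```

View pics/top0.png

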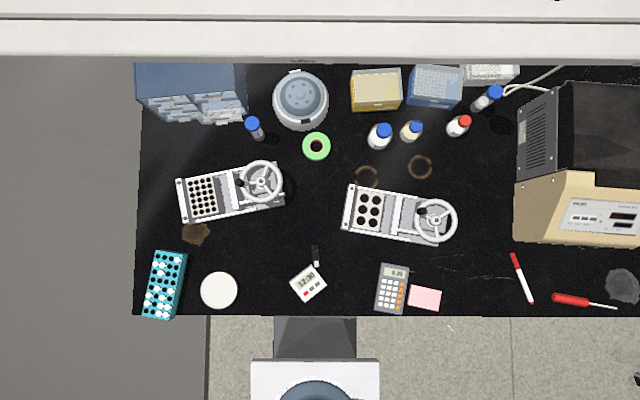

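View pics/side0.png

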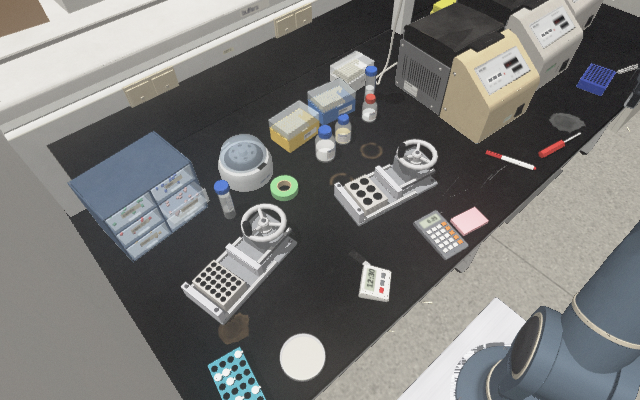

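The top view shows the six-well clamp on the right: its insert is near (368,209), the wheel near (436,219) and the knob near (422,211). The end stop is at the left end, x≈347. I'll enlarge this clamp in both views.

```bash
python3 - <<'E'
import cv2
a=cv2.imread("pics/top0.png")[170:255,330:470]; b=cv2.imread("pics/side0.png")[130:230,325:445]
cv2.imwrite("pics/topc.png",cv2.resize(a,None,fx=5.7,fy=5.7,interpolation=cv2.INTER_CUBIC))
cv2.imwrite("pics/sidec.png",cv2.resize(b,None,fx=6,fy=6,interpolation=cv2.INTER_CUBIC))
E
```

```text
(no output)
```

View pics/topc.png

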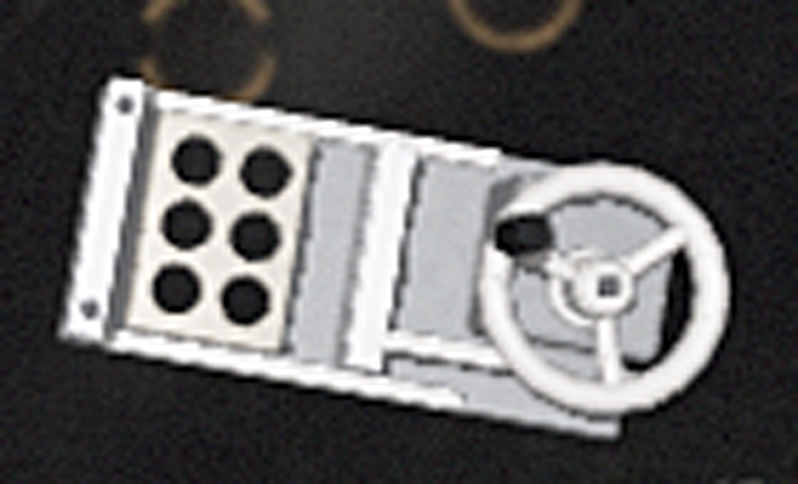

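View pics/sidec.png

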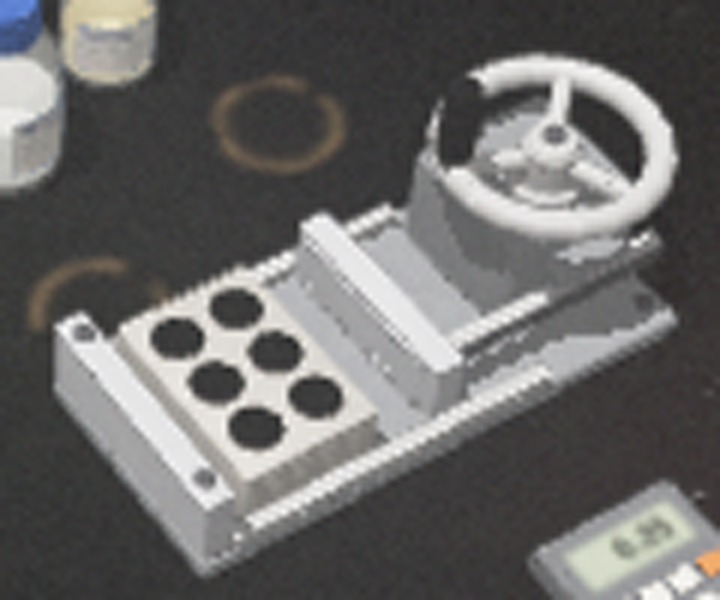

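Top crop: the rim centre is at (605,288), the knob blob at (524,236), and the stop's outer top corners at (108,80) and (60,335). Side crop: the rim centre is at (553,145) and the knob middle at (461,122).

```bash
cat > h.py <<'E'
import numpy as np
def bp(f,u,v,z):
    c=-f["R"].T@f["t"]; d=f["R"].T@np.array([(u-f["cx"])/f["fx"],(v-f["cy"])/f["fy"],1]); return c+d*(z-c[2])/d[2]
E
python3 - <<'E'
from h import *
T=np.load("/tmp/top0.npz");S=np.load("/tmp/side0.npz")
t=lambda u,v,z:bp(T,330+(u+.5)/5.7-.5,170+(v+.5)/5.7-.5,z)
s=lambda u,v,z:bp(S,325+(u+.5)/6-.5,130+(v+.5)/6-.5,z)
W=t(605,288,.0945);W2=s(553,145,.0945)
print("wheel",W,W2)
K=t(524,236,.1155);K2=s(461,122,.1155)
print("knob",K,K2,np.linalg.norm((K-W)[:2]),np.linalg.norm((K2-W2)[:2]))
a,b=t(108,80,.05),t(60,335,.05); m=(a+b)/2
a2,b2=s(75,313,.05),s(228,492,.05)
print("stop corners",a,b,np.linalg.norm(a-b),"inner side",a2,b2)
d=m-W; print("len wheel-stop (210)",np.linalg.norm(d[:2]),"yaw of clamp y",np.arctan2(d[1],d[0]),"normal from stop", np.arctan2(*( (a-b)[:2]*[-1,1])) )
# jaw pressing face top edge
print("jaw edge",t(362,250,.0485))
j=t(362,250,.0485); print("jaw y", np.dot((j-W)[:2],d[:2]/np.linalg.norm(d[:2]))-.085)
u,v=422,211
for X in (W,W2,K,K2):
  for F in (T,S):
    p=F["R"]@X+F["t"]; px=int(round(F["fx"]*p[0]/p[2]+F["cx"])),int(round(F["fy"]*p[1]/p[2]+F["cy"])); 
    z=F["range_z"][px[1],px[0]]; q=F["R"].T@(p/p[2]*z-F["t"]); print(px,q.round(4))
E
```

```text
wheel [ 0.49680991 -0.27911135  0.0945    ] [ 0.49434034 -0.275618    0.0945    ]
knob [ 0.51654562 -0.24068053  0.1155    ] [ 0.51664738 -0.24013615  0.1155    ] 0.043202149560063755 0.041911402721614074
stop corners [ 0.58700419 -0.08132866  0.05      ] [ 0.47747374 -0.06046142  0.05      ] 0.11150049598735697 inner side [ 0.58725777 -0.09346107  0.05      ] [ 0.47888687 -0.07583696  0.05      ]
len wheel-stop (210) 0.21120901619690705 yaw of clamp y 1.4022554867513808 normal from stop -1.7590556313983572
jaw edge [ 0.51433145 -0.18999677  0.0485    ]
jaw y 0.005791011349574729
(436, 220) [ 0.4968 -0.2787  0.0957]
(417, 153) [ 0.4954 -0.2768  0.0972]
(434, 221) [ 0.4944 -0.2759  0.0937]
(417, 154) [ 0.4939 -0.2749  0.0954]
(422, 211) [ 0.5153 -0.2351  0.1352]
(402, 150) [ 0.5114 -0.2333  0.1245]
(421, 211) [ 0.5155 -0.2349  0.1342]
(401, 150) [ 0.5131 -0.2351  0.1216]
```

Both cameras agree to within about 3 mm, and the wheel-to-stop length comes out at 211 mm against the expected 210. I'm using wheel (0.4955,-0.2775), knob (0.5163,-0.2395) and jaw y≈+6 mm, which needs about 1.5 rad of winding. Next I approach, grip and check.

```bash
python3 - <<'E'
from plant import robot
import numpy as np,cv2
att=[np.pi,0,0.30]
robot.grip(0.55,40)
robot.move_straight([.33,-.40,.25],vel=.25,attitude=att)
robot.move_straight([.5163,-.2395,.20],vel=.2)
print(robot.move_straight([.5163,-.2395,.115],vel=.06,contact_N=8))
s=robot.sense();print(s["t"],s["tcp_pos"],s["wrist_force"])
robot.grip(0.0,30)
s=robot.sense();print(s["t"],s["tcp_pos"],s["wrist_force"],s["opening"],s["gripper_force"])
f=robot.grab_frame("side");a=f["image"][70:220,300:480,::-1];cv2.imwrite("pics/grip.png",cv2.resize(a,None,fx=4,fy=4,interpolation=cv2.INTER_CUBIC))
E
```

```text
False
4.7583 [ 0.51656495 -0.2396175   0.11543335] [-0.07967979  0.11668479 -0.29278262]
5.2667 [ 0.5176349  -0.23987827  0.11654698] [-0.35059994  0.05460372  5.15004548] -0.0002026945586744196 2.947798113191311
```

View pics/grip.png

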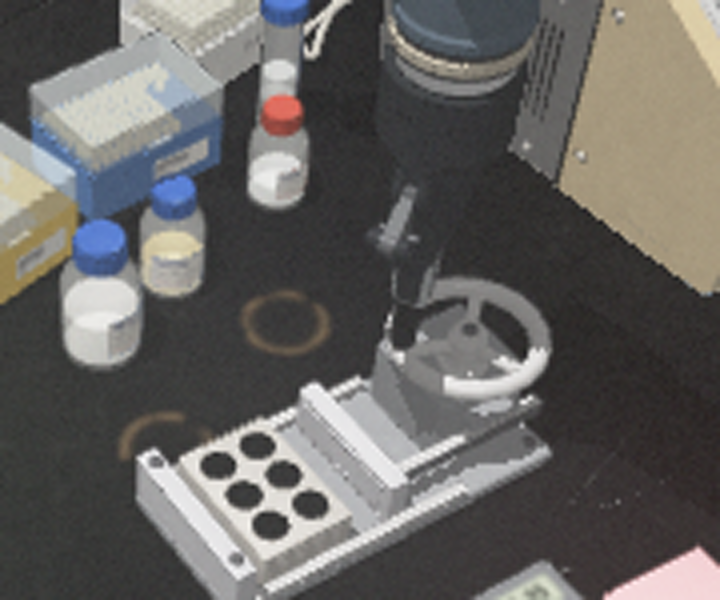

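The gripper closed empty: the opening is 0, and the knob is visible at crop (403,322) beside the fingertips. I'll localise the knob from the range data.

```bash
python3 - <<'E'
import numpy as np,cv2
from plant import robot
s=robot.sense();print(s["opening"],s["tcp_pos"],s["tcp_rot"],s["wrist_force"],s["gripper_force"])
for n in("top","side"):
    f=np.load(f"/tmp/{n}0.npz"); v,u=np.mgrid[:400,:640]; z=f["range_z"]
    P=np.stack([(u-f["cx"])/f["fx"]*z,(v-f["cy"])/f["fy"]*z,z],-1); X=(P-f["t"])@f["R"]
    near=np.hypot(X[...,0]-.4955,X[...,1]+.2775)<.09
    m=near&(X[...,2]>.103)&(z>0)
    dark=f["image"].max(-1)<60
    print(n,m.sum(),X[m].mean(0),X[m].min(0),X[m].max(0))
    for p,q,c in list(zip(X[m],np.argwhere(m),f["image"][m])): print(q,p.round(4),c)
    r=near&(abs(X[...,2]-.0945)<.006)&(z>0)
    A=np.c_[2*X[r][:,:2],np.ones(r.sum())];c=np.linalg.lstsq(A,(X[r][:,:2]**2).sum(1),rcond=None)[0];print("rim fit",c[:2],(c[2]+c[0]**2+c[1]**2)**.5)
E
```

```text
0.0030188469940045843 [ 0.51760617 -0.23983543  0.1165066 ] [ 3.13964024e+00 -2.48070280e-03  3.00021760e-01] [-0.57677876 -0.4071098   5.86718136] 2.9441345011855447
top 67 [ 0.51717789 -0.23727171  0.12812845] [ 0.50959882 -0.24530319  0.10660316] [ 0.52543403 -0.23178456  0.13699179]
[207 420] [ 0.5254 -0.2368  0.1178] [174 172 168]
[207 421] [ 0.5246 -0.2359  0.1289] [153 151 149]
[207 422] [ 0.5244 -0.237   0.133 ] [138 137 135]
[207 423] [ 0.5243 -0.2388  0.1344] [116 114 115]
[207 424] [ 0.5243 -0.2412  0.134 ] [128 127 126]
[207 425] [ 0.5242 -0.243   0.1353] [104 105 103]
[208 418] [ 0.5237 -0.2344  0.1099] [111 110 108]
[208 419] [ 0.5229 -0.2333  0.1219] [67 66 65]
[208 420] [ 0.5224 -0.2336  0.1291] [53 53 52]
[208 421] [ 0.5221 -0.2344  0.134 ] [ 9  7 10]
[208 422] [ 0.5221 -0.2367  0.1339] [20 18 22]
[208 423] [ 0.5219 -0.2382  0.1363] [24 23 26]
[208 424] [ 0.522  -0.2407  0.1355] [23 22 23]
[208 425] [ 0.522  -0.2431  0.1348] [44 46 49]
[208 426] [ 0.522  -0.2453  0.1349] [132 136 137]
[209 417] [ 0.5216 -0.2327  0.1075] [48 49 48]
[209 418] [ 0.521  -0.2326  0.1161] 
[... 5930 characters left out ...]
118 -0.2338  0.1129] [54 52 54]
[153 402] [ 0.51   -0.2353  0.1132] [54 54 54]
[153 403] [ 0.509  -0.238   0.1121] [54 53 54]
[154 397] [ 0.521  -0.2311  0.1042] [130 128 127]
[154 398] [ 0.5187 -0.232   0.1053] [59 59 58]
[154 399] [ 0.5152 -0.2312  0.1086] [56 54 55]
[154 400] [ 0.5134 -0.2327  0.1089] [50 48 52]
[154 401] [ 0.512  -0.2349  0.1085] [54 52 56]
[154 402] [ 0.5096 -0.2356  0.1098] [54 54 54]
[154 403] [ 0.5096 -0.2397  0.107 ] [55 53 52]
[155 399] [ 0.5145 -0.2309  0.1058] [54 55 53]
[155 400] [ 0.5115 -0.2308  0.1082] [54 52 55]
[155 401] [ 0.5115 -0.2348  0.1054] [50 48 49]
[155 403] [ 0.5081 -0.2383  0.1056] [57 56 54]
rim fit [ 0.49463818 -0.27742231] 0.040354736858273774
```

```bash
python3 - <<'E'
from plant import robot
import numpy as np,cv2
o=[]
for n in("side","top"):
    f=robot.grab_frame(n); p=f["R"]@robot.sense()["tcp_pos"]+f["t"]; u=f["fx"]*p[0]/p[2]+f["cx"];v=f["fy"]*p[1]/p[2]+f["cy"]; print(n,u,v)
    u,v=(405,140) if n=="side" else (427,205)
    a=f["image"][v-40:v+30,u-30:u+35,::-1]; o.append(cv2.resize(a,(390,420),interpolation=cv2.INTER_CUBIC))
x=np.hstack(o); x=cv2.convertScaleAbs(x,alpha=1.6,beta=15); cv2.imwrite("pics/chk.png",x)
E
```

```text
side 401.0895835173382 149.46667401583878
top 421.2671517362692 210.48155473138428
```

View pics/chk.png

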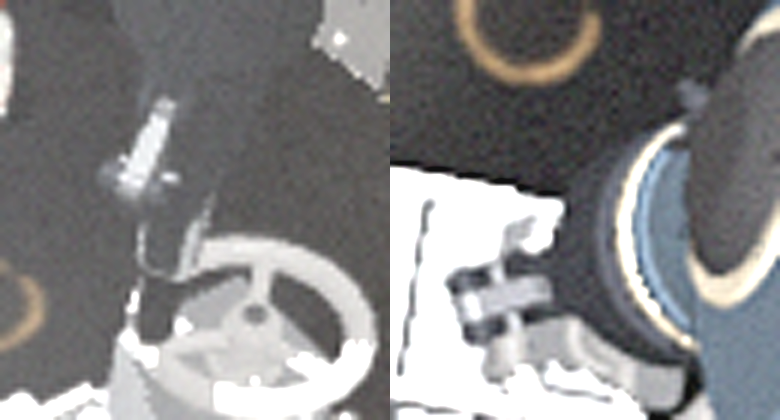

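The side crop shows the closed tips at (165,275), just on top of the knob, so the fingertips are higher than nose_length implies. I'll check their height against the range image.

```bash
python3 - <<'E'
from plant import robot
import numpy as np
f=robot.grab_frame("side");z=f["range_z"]
for v in range(120,156,2):
    r=[]
    for u in (399,401,403,405):
        q=f["R"].T@(np.array([(u-f["cx"])/f["fx"],(v-f["cy"])/f["fy"],1])*z[v,u]-f["t"]); r.append(q.round(3).tolist())
    print(v,r)
print(robot.nose_length)
E
```

```text
120 [[0.508, -0.199, 0.241], [0.505, -0.202, 0.242], [0.498, -0.199, 0.248], [0.496, -0.204, 0.247]]
122 [[0.505, -0.197, 0.239], [0.503, -0.2, 0.239], [0.497, -0.199, 0.243], [0.496, -0.205, 0.24]]
124 [[0.504, -0.195, 0.236], [0.5, -0.197, 0.237], [0.506, -0.213, 0.223], [0.498, -0.21, 0.23]]
126 [[0.501, -0.193, 0.233], [0.499, -0.197, 0.232], [0.513, -0.224, 0.206], [0.504, -0.219, 0.215]]
128 [[0.498, -0.19, 0.231], [0.5, -0.2, 0.223], [0.513, -0.225, 0.199], [0.507, -0.225, 0.203]]
130 [[0.494, -0.185, 0.231], [0.492, -0.191, 0.229], [0.491, -0.196, 0.226], [0.514, -0.237, 0.184]]
132 [[0.493, -0.186, 0.225], [0.489, -0.187, 0.227], [0.489, -0.194, 0.223], [0.507, -0.228, 0.189]]
134 [[0.492, -0.185, 0.221], [0.488, -0.186, 0.223], [0.491, -0.198, 0.213], [0.496, -0.213, 0.2]]
136 [[0.501, -0.199, 0.2], [0.493, -0.195, 0.207], [0.493, -0.203, 0.203], [0.083, 0.379, 0.868]]
138 [[0.519, -0.226, 0.163], [0.515, -0.228, 0.165], [0.494, -0.205, 0.194], [0.498, -0.219, 0.183]]
140 [[0.517, -0.224, 0.159], [0.515, -0.229, 0.157], [0.509, -0.229, 0.162], [0.508, -0.235, 0.158]]
142 [[0.517, -0.225, 0.152], [0.516, -0.232, 0.148], [0.508, -0.229, 0.156], [0.508, -0.236, 0.151]]
144 [[0.519, -0.23, 0.14], [0.511, -0.226, 0.149], [0.508, -0.229, 0.15], [0.506, -0.236, 0.146]]
146 [[0.52, -0.232, 0.132], [0.515, -0.233, 0.135], [0.511, -0.236, 0.136], [0.507, -0.237, 0.138]]
148 [[0.519, -0.232, 0.126], [0.515, -0.234, 0.128], [0.511, -0.237, 0.128], [0.58, -0.347, 0.002]]
150 [[0.518, -0.232, 0.12], [0.514, -0.234, 0.121], [0.51, -0.237, 0.123], [0.539, -0.288, 0.065]]
152 [[0.517, -0.232, 0.113], [0.513, -0.235, 0.115], [0.51, -0.239, 0.114], [0.533, -0.28, 0.068]]
154 [[0.516, -0.232, 0.108], [0.512, -0.235, 0.108], [0.51, -0.24, 0.106], [0.528, -0.276, 0.067]]
0.011
```

Confirmed: the closed tips are at about z 0.136 with the reported TCP at 0.1165. The tool is in effect about 30 mm shorter than stated, so the fingers closed on the knob's top. I'll lift, open, go about 31 mm lower under contact guard, and grip again.

```bash
python3 - <<'E'
from plant import robot
import numpy as np
K=[.5163,-.2385]
robot.move_straight([*K,.135],vel=.1)
robot.grip(0.55,40)
print(robot.move_straight([*K,.086],vel=.05,contact_N=6))
s=robot.sense();print(s["t"],s["tcp_pos"],s["wrist_force"])
robot.grip(0.0,35)
s=robot.sense();print(s["t"],s["tcp_pos"],s["wrist_force"],s["opening"],s["gripper_force"])
E
```

```text
False
7.4583 [ 0.51659874 -0.23861811  0.08636006] [ 0.36977517  0.68423735 -0.30879092]
7.8333 [ 0.51658444 -0.2390073   0.08648901] [-0.21781848 -0.24995052  2.85322108] 0.18659213875847225 34.25047284923494
```

Gripped: the opening is 0.187, about 16 mm. Now I'll wind clockwise in small arc steps with radial force correction, stopping at the hard stop.

```bash
cat > wind.py <<'E'
from plant import robot
import numpy as np
W=np.array([.4958,-.2778]); r=.045; z=.0862
s=robot.sense(); d=s["tcp_pos"][:2]-W; th0=th=np.arctan2(d[1],d[0]); F0=s["wrist_force"][:2]; print(np.hypot(*d),th)
while th0-th<2.2:
    th-=.08
    n=np.array([np.cos(th),np.sin(th)]); t=np.array([n[1],-n[0]])
    robot.move_straight([*(W+r*n),z],vel=.03)
    s=robot.sense(); F=s["wrist_force"][:2]-F0; fr,ft=F@n,F@t; p=s["tcp_pos"][:2]-W
    print(f"{s['t']:.2f} cmd {th0-th:.2f} act {th0-np.arctan2(p[1],p[0]):.2f} R {np.hypot(*p):.4f} fr {fr:.1f} ft {ft:.1f} fz {s['wrist_force'][2]:.1f} op {s['opening']:.3f}")
    if abs(fr)>4 and ft>-15: r+=np.clip(fr*1e-4,-.001,.001)
    if ft<-22 or abs(fr)>35 or s["t"]>22: break
E
python3 wind.py
```

```text
0.04400984997216094 1.0789343927545971
8.12 cmd 0.08 act 0.09 R 0.0442 fr -3.5 ft -0.4 fz 4.4 op 0.186
8.39 cmd 0.16 act 0.17 R 0.0444 fr -3.8 ft 0.5 fz 3.9 op 0.182
8.66 cmd 0.24 act 0.25 R 0.0446 fr -3.8 ft 0.2 fz 4.1 op 0.186
8.93 cmd 0.32 act 0.33 R 0.0447 fr -2.4 ft 0.5 fz 6.4 op 0.190
9.19 cmd 0.40 act 0.40 R 0.0449 fr -2.2 ft 0.5 fz 5.2 op 0.186
9.46 cmd 0.48 act 0.48 R 0.0450 fr -3.2 ft 0.2 fz 5.6 op 0.188
9.72 cmd 0.56 act 0.56 R 0.0452 fr -2.4 ft -0.7 fz 6.1 op 0.184
9.99 cmd 0.64 act 0.63 R 0.0453 fr -2.1 ft -0.0 fz 5.3 op 0.182
10.26 cmd 0.72 act 0.71 R 0.0455 fr -2.1 ft 0.7 fz 5.6 op 0.185
10.53 cmd 0.80 act 0.79 R 0.0456 fr -1.5 ft -0.1 fz 5.5 op 0.180
10.79 cmd 0.88 act 0.86 R 0.0458 fr -1.7 ft 0.4 fz 5.4 op 0.184
11.06 cmd 0.96 act 0.94 R 0.0459 fr -1.7 ft -0.2 fz 4.7 op 0.180
11.32 cmd 1.04 act 1.01 R 0.0460 fr -0.3 ft -0.2 fz 3.9 op 0.186
11.59 cmd 1.12 act 1.10 R 0.0461 fr 2.1 ft -1.1 fz 4.0 op 0.185
11.86 cmd 1.20 act 1.19 R 0.0463 fr 3.9 ft -3.9 fz 4.2 op 0.187
12.12 cmd 1.28 act 1.27 R 0.0464 fr 4.0 ft -2.9 fz 2.7 op 0.182
12.39 cmd 1.36 act 1.35 R 0.0465 fr 3.7 ft -2.7 fz 3.9 op 0.181
12.66 cmd 1.44 act 1.44 R 0.0466 fr 4.7 ft -2.0 fz 1.7 op 0.186
12.93 cmd 1.52 act 1.52 R 0.0467 fr 3.9 ft -3.2 fz 3.5 op 0.182
13.21 cmd 1.60 act 1.53 R 0.0467 fr 4.1 ft -8.0 fz 2.3 op 0.185
13.48 cmd 1.68 act 1.54 R 0.0467 fr 2.8 ft -13.7 fz 2.1 op 0.186
13.76 cmd 1.76 act 1.54 R 0.0467 fr 2.5 ft -18.5 fz 0.4 op 0.182
14.03 cmd 1.84 act 1.54 R 0.0468 fr 1.2 ft -24.8 fz -0.9 op 0.185
```

The wheel hit a hard stop at 1.53 rad, as predicted, with the insert-pushing force visible from 1.1 rad. Now I'll release, lift and check.

```bash
python3 - <<'E'
from plant import robot
import cv2,numpy as np
robot.grip(0.5)
s=robot.sense();print(s["tcp_pos"],s["wrist_force"],s["opening"])
p=s["tcp_pos"]
robot.move_straight([p[0],p[1],.20],vel=.1)
robot.move_straight([.33,-.45,.25],vel=.25)
o=[]
for n,(u,v) in(("side",(387,180)),("top",(400,212))):
    f=robot.grab_frame(n); np.savez(f"/tmp/{n}1.npz",**f); a=f["image"][v-50:v+50,u-65:u+65,::-1]; o.append(cv2.resize(a,(390,300),interpolation=cv2.INTER_CUBIC))
cv2.imwrite("pics/end.png",np.hstack(o)); print(robot.sense()["t"],robot.sense()["wrist_force"])
E
```

```text
[ 0.52707996 -0.31081207  0.085462  ] [-0.21234707  0.06464305  0.23979314] 0.5027184633263069
16.9333 [ 0.08156614  0.14550895 -0.71429078]
```

View pics/end.png

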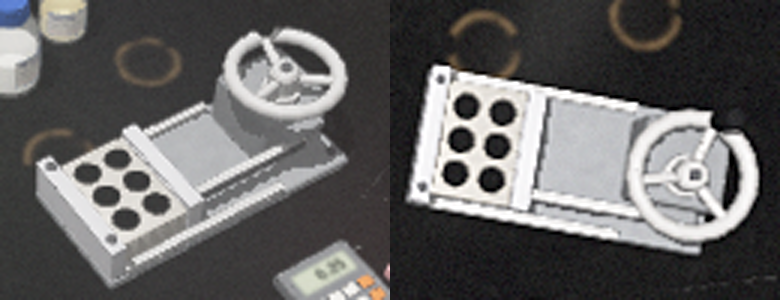

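The pictures show the insert against the stop (top crop x≈445), with the jaw flush on its other side (x≈532) and no gaps. The gripper is clear and touching nothing, so I'm handing in.

```bash
python3 -c "
from plant import robot
print(robot.close_job())"
```

```text
the job is handed in; nothing more can be done
None
```

The six-well insert is pinched against its end stop: I wound the wheel 1.53 rad clockwise to the hard stop, let go and backed clear, left the other clamp alone, and handed in at about 17 s (the first grip closed on top of the knob and had to be redone lower).

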